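Hold the spring clip open over the menu card

TASK

Take the wooden spring clip by its two tails, lift it up off its pair of hooks, and with the tails squeezed so that the jaws gape wide bring it jaws-down over the middle of the menu card's top edge, so that the edge is well inside the open jaws and no part of the clip touches the card. Finish while holding it there, upright, still and wide open, ready for a colleague to slip in the day's insert: do not let go. Do not knock the card hard, and leave the mug, the upturned glass and the tub of coasters where they are.

Things in the scene. Friction and masses are not known exactly. Their poses are not given: they have to be found in the camera images.
- clip: Loose wooden spring clip like a big clothes-peg, about 75 g, 28 mm wide along x, hanging jaws down, tails up, jaws shut by its spring. Origin: middle of the steel hinge pin. x along the pin; z from jaws to tails (up); y across, the way the tails are squeezed. Jaws end 42 mm below the origin. Pin 5 mm thick, with 11 mm end knobs out to 35.5 mm each way. Symmetric either way round.
- clip_tails (a point): Point midway between the tails, 34 mm above the pin, axes as the clip's. Tails: plates 4 mm thick, 28 mm wide, splayed at rest to 45 mm over their outer faces at the top ends (10 mm above this point). Fully squeezed, their outer faces are upright, 17.5 mm apart, up to 14 mm above it. About 4 N on each starts to open the jaws, 9 N opens them to a solid stop; a firmer grip is harmless.
- lever_a (a joint): Turn of one clip lever, rad: 0 jaws shut (rest), 0.3 tails fully squeezed, jaws wide open (stop). The other lever turns equally the other way, so the clip stays symmetric. Gap between the jaw lips about 84 mm x sin(value): 25 mm at 0.3, the jaw tips then 40 mm below the pin.
- rack: Clip rack fixed to the table: wooden foot 100 x 70 x 14 mm, two J hooks of 5 mm wire 26 mm either side of its middle along x. Origin: centre of the underside, z up. The clip's pin lies along the rack's x in the hooks, 100 mm above the table, 3 mm play each side; the hooks are open upward and end 14 mm above the pin: raise the clip straight up 25 mm or more.
- stand: Menu card upright in a wooden foot, fixed to the table. Foot 150 x 60 x 24 mm (along x, y, z); card a stiff white board 130 mm wide along x, 4 mm thick along y, its top edge level and 130 mm above the table. Origin: centre of the underside. x: along the card's edge; y: square to its faces; z up.
- card_edge (a point): Middle of the card's top edge: centred along its width and in its thickness, 130 mm above the table. Axes as those of the stand.
- mug: White mug, 85 mm tall, 76 mm across, loose bystander; origin at the centre of its underside.
- tumbler: Upturned drinking glass, 105 mm tall, 68 mm across at the foot, loose bystander; origin at the centre of its underside.
- coasters: Low blue tub of cork coasters, 110 x 110 x 50 mm, loose bystander; origin at the centre of its underside.
Not all that is in view belongs to the job. There is more than one size of the clip; the one meant has the size given above.

How it is judged:
On the way:
1. the clip is lifted clear of its hooks and held in the fingers (z of clip in the frame of rack above 0.12 m and contact force between clip and rack below 0.05 N and contact force between the fingers and clip above 1 N), for 0.2 s.
At the end, for the whole second after the job is handed in: Held by the fingers, levers over 0.2 rad open, still; upright within 0.26 rad, in line with the card within 0.25 rad; middle of the card edge 5 to 30 mm below the pin, within 10 mm of the clip's middle plane and 25 mm of its middle along the edge; clip touches neither card nor rack (value of joint lever_a above 0.2 rad and z of card_edge in the frame of clip between -0.03 and -0.005 m and y of card_edge in the frame of clip between -0.01 and 0.01 m and x of card_edge in the frame of clip between -0.025 and 0.025 m and angle between the x axis of clip and the x axis of stand, either way round below 0.25 rad and angle between clip's own z axis and vertical below 0.26 rad and contact force between clip and stand below 0.3 N and contact force between clip and rack below 0.05 N and contact force between the fingers and clip above 2 N and linear speed of clip below 0.03 m/s); the arm keeps its last pose, push and grip.
It fails at once if the card or its stand is pushed harder than 15 N (contact force between stand and anything else above 15 N).
It fails at once if the mug is moved more than 20 mm or knocked over (distance of mug from where it was at the start of the episode above 0.02 m or angle between mug's own z axis and vertical above 0.4 rad).
It fails at once if the tumbler is moved more than 20 mm or knocked over (distance of tumbler from where it was at the start of the episode above 0.02 m or angle between tumbler's own z axis and vertical above 0.4 rad).
It fails at once if the coasters is moved more than 20 mm or knocked over (distance of coasters from where it was at the start of the episode above 0.02 m or angle between coasters's own z axis and vertical above 0.4 rad).
It also fails if it takes over 35 s, if anything falls off the work surface, if the arm or the gripper's body presses on something with over 40 N, if the wrist force passes 120 N, or if a joint passes its speed limit or range.

ROBOT

A 7-joint arm with a two-finger parallel gripper is mounted at the origin on the work surface. World frame = base frame: x ahead of the robot, y to its left, z up, the work surface at z = 0. Lengths are in m, angles in rad, forces in N, time in s.
With the tool pointing down it reaches from about 0.4 to 0.85 m from the base axis. Payload 10.4 kg.
Tool frame: the origin (TCP) lies at the very end of the fingers, on their centre line; the grasp point (between the pads) lies r.hold_point_z behind it (r.hold_point_z is the distance from the TCP to the grasp point, in m); z points along the fingers, y is the direction in which the jaws open and shut (so a half turn about z gives the same grasp; the last joint's range is limited). The gripper opens to 87 mm and grips with 3 to 60 N. Pads are 19 mm wide; open, the fingers measure 117 mm over their backs; the gripper's body (75 mm by 190 mm) begins 51 mm behind the grasp point.
Start: joints at [-1.251, 0.332, -0.065, 1.46, 0.022, 1.35, -0.088], TCP at [0.21, 0.589, 0.199] pointing down, gripper open.
Joint ranges: [-2.6, 2.6], [-0.5, 2.12], [-1.47, 1.34], [0.16, 2.42], [-1.27, 4.41], [0.06, 2.06], [-2.6, 2.6]. Speed limits (rad/s): [2.22, 2.22, 2.79, 2.79, 3.14, 3.14, 3.14].

INTERFACE

Orientations are given as a unit quaternion [x, y, z, w].
In Python, from bench import r gives the robot as it stands.
- The arm moves only by the tool send_rows, never from a script. Its argument "commands" is a list of rows, each a list of 7 numbers: the shift along the world's x, y, z normalised to -1 to 1, where 1 is 0.03 m, then the turn, a rotation vector about the world's x, y, z normalised to -1 to 1, where 1 is 5 degrees, then the gripper command: -1 is fully open, 1 is shut, values between are in proportion. In form: [[tx, ty, tz, ax, ay, az, jaw], ...]. A call has 1 to 10 rows; each row shifts and turns the pose as measured when the row begins; what a row does not reach is not made up. A row lasts 1/12 s, in which the tool goes at most 41.7 mm and 7.16 degrees, less where a joint would pass 70% of its speed; a pose out of reach is approached as far as the arm can. A call with a number of a shift or a turn outside -1 to 1 is refused whole. A call with a gripper value outside its range is refused whole. The fingers move at their own pace and stop on an object; "grip_force" is the grip in N (left out, the last holds). Time passes only in rows, so rows that do not move let the fingers close. It gives the time, the measured TCP pose, the force and the opening at its end, in the units of the state.
- r.read_state(): the state, without advancing time (a new reading comes with each control period).
- r.camera(name): name is "scene" or "top" or "wrist"; returns the picture (384x512x3 uint8, blue, green, red); there is no depth.
- r.calibration(name): a dict with "K" (3x3 intrinsics, pixels), "R" (3x3) and "t" (3): a world point X has camera coordinates R X + t; the wrist camera has in their place "mount" (4x4, takes a point from camera to tool coordinates, whose origin is the TCP and whose axes are the flange's). Camera axes: x right, y down, z forward; pixel columns grow to the right and rows downward; lengths in m; the calibration is good to about 2 mm. A picture is of the moment at which its call begins: read the wrist's pose just before it. calibration takes no time and is no camera call.
- r.close_job(): hands the job in, once; it reports no verdict.
The state is a dict: "time": time; "joint_positions": joint angles; "joint_vel": joint speeds; "joint_torque": joint torques, N m; "ee_pos": TCP position; "eef_rot": TCP orientation; "ft_force": force on the tool from outside, world axes, zero at the start; "torque": the same for the moment, N m; "width": finger opening in m.
Only numpy, scipy, OpenCV 4.12 (cv2) and the standard library are available. Lean on these libraries where they do the work, as an engineer would, in place of code of your own. Each camera call takes 0.05 s, during which the arm holds its last target.

## Working session

There is one attempt and no reset: what is moved stays moved. The work goes in short steps, Python scripts to look and compute and a tool call to move; the robot and the scene stay as the last step left them, time stands still between calls to the robot, and variables do not carry over. Pictures are saved under pics/ and viewed, and the job is handed in when it is done.

Besides the shell and the picture viewer there is one more tool, called after ">>>" by a JSON object that holds its "fn" and its "kwargs", one argument or row to a line. send_rows: Moves the arm, as the interface text tells. Scaled input: -1 to 1 covers 0.03 m each way for a shift and 5 degrees each way for a turn. Its arguments: {"type":"object","properties":{"commands":{"type":"array"},"grip_force":{"type":"number"}},"required":["commands"]}

```bash
mkdir -p pics; ls
python3 - <<'E'
from bench import r
import cv2
s=r.read_state(); print({k:(s[k]) for k in ('time','ee_pos','eef_rot','width')}, r.hold_point_z)
for n in ('scene','top','wrist'):
    cv2.imwrite(f'pics/{n}0.png',r.camera(n)); print(n,r.calibration(n))
E
```

```text
pics
{'time': 0.0, 'ee_pos': array([0.20994367, 0.58822463, 0.19784366]), 'eef_rot': array([ 1.70520633e-01,  9.85353840e-01, -7.20064391e-04, -7.70702187e-05]), 'width': 0.08741186976102105} 0.0187
scene {'K': array([[379.25872537,   0.        , 254.92903349],
       [  0.        , 379.25872537, 191.99051637],
       [  0.        ,   0.        ,   1.        ]]), 'R': array([[-0.50343189,  0.86402698,  0.00370246],
       [ 0.4862282 ,  0.28684154, -0.82541146],
       [-0.71423979, -0.41373821, -0.56451946]]), 't': array([ 0.32838711, -0.22142235,  1.74514265])}
top {'K': array([[394.39304373,   0.        , 254.90908441],
       [  0.        , 394.39304373, 194.21392205],
       [  0.        ,   0.        ,   1.        ]]), 'R': array([[ 0.00623382, -0.99992267,  0.01076076],
       [-0.99124863, -0.00759801, -0.13178932],
       [ 0.13186089, -0.00984504, -0.99121934]]), 't': array([-0.02890425,  0.64254042,  1.56298458])}
wrist {'K': array([[291.93572813,   0.        , 255.43135168],
       [  0.        , 291.93572813, 197.43748469],
       [  0.        ,   0.        ,   1.        ]]), 'mount': array([[-7.35316562e-07, -9.52292217e-01, -3.05187702e-01,
         8.56994280e-02],
       [ 9.99999694e-01, -2.39608458e-04,  7.45252683e-04,
        -2.47367208e-04],
       [-7.82823885e-04, -3.05187608e-01,  9.52291925e-01,
        -1.86206800e-01],
       [ 0.00000000e+00,  0.00000000e+00,  0.00000000e+00,
         1.00000000e+00]])}
```

View pics/scene0.png

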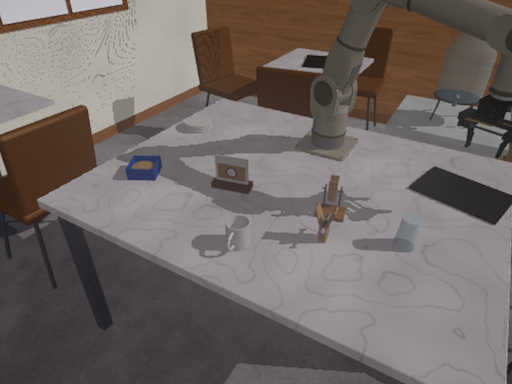

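View pics/top0.png

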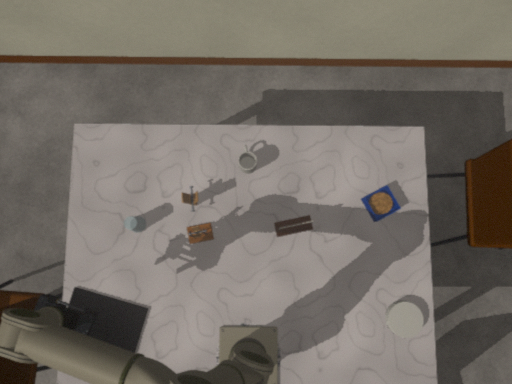

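View pics/wrist0.png

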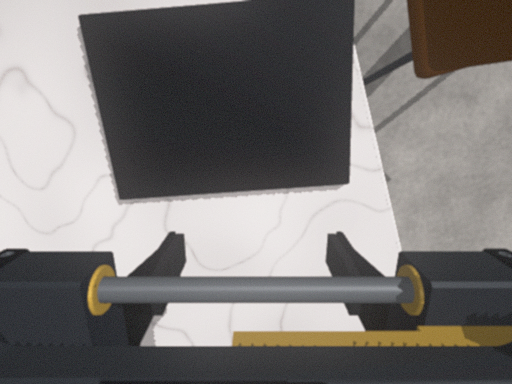

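Run:
```python
import cv2
a=cv2.imread('pics/top0.png');b=cv2.imread('pics/scene0.png')
cv2.imwrite('pics/c1.png',cv2.resize(a[170:270,150:250],None,fx=6,fy=6,interpolation=cv2.INTER_CUBIC))
cv2.imwrite('pics/c2.png',cv2.resize(b[165:255,290:380],None,fx=6,fy=6,interpolation=cv2.INTER_CUBIC))
cv2.imwrite('pics/c3.png',cv2.resize(a[190:260,250:340],None,fx=6,fy=6,interpolation=cv2.INTER_CUBIC))
```

```text
(no output)
```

View pics/c1.png

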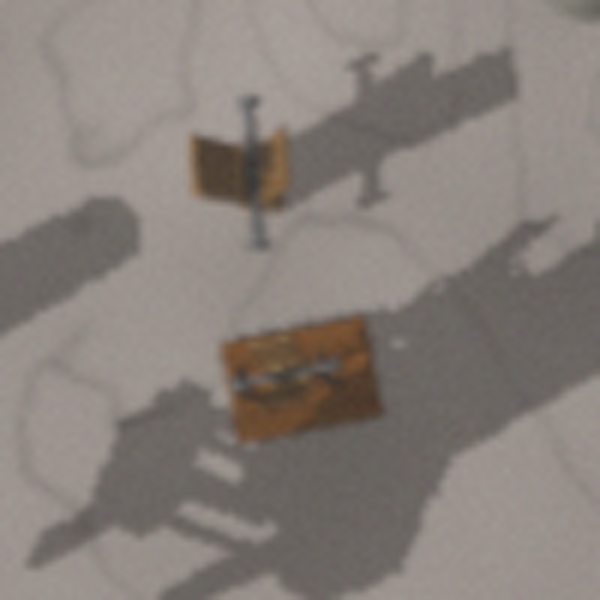

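View pics/c2.png

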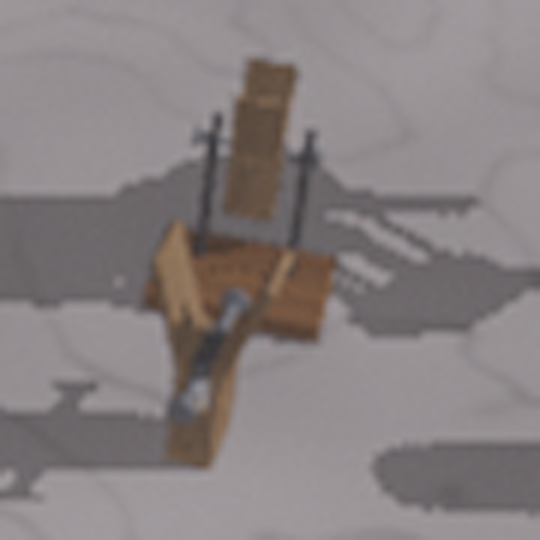

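View pics/c3.png

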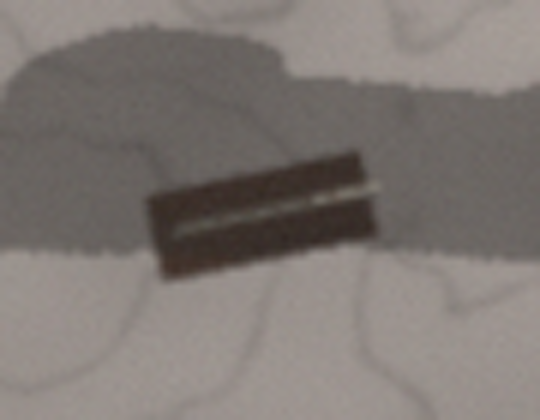

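```bash
cat > h.py <<'E'
import numpy as np
from bench import r
from scipy.spatial.transform import Rotation as Ro
def bp(n,uv,z,pose=None):
    c=r.calibration(n); d=np.linalg.inv(c['K'])@np.array([*uv,1.])
    if n=='wrist':
        p,q=pose; R=Ro.from_quat(q).as_matrix(); m=c['mount']
        o=R@m[:3,3]+p; d=R@m[:3,:3]@d
    else:
        o=-c['R'].T@c['t']; d=c['R'].T@d
    return o+d*(z-o[2])/d[2]
def pj(n,X,pose=None):
    c=r.calibration(n); X=np.atleast_2d(X)
    if n=='wrist':
        p,q=pose; R=Ro.from_quat(q).as_matrix(); m=c['mount']
        Y=(X-p)@R; Y=(Y-m[:3,3])@m[:3,:3]
    else: Y=X@c['R'].T+c['t']
    Y=Y@c['K'].T; return Y[:,:2]/Y[:,2:]
E
python3 - <<'E'
from h import *
np.set_printoptions(precision=4,suppress=True)
f=lambda x,y:(150+x/6-.5,170+y/6-.5)
P=[bp('top',f(*p),.014) for p in [(220,342),(368,315),(382,412),(240,442)]]
print('rack',np.mean(P,0),P, np.degrees(np.arctan2(*(P[1]-P[0])[[1,0]])))
g=lambda x,y:(250+x/6-.5,190+y/6-.5)
P=[bp('top',g(*p),.024) for p in [(148,198),(360,152),(376,235),(165,280)]]
print('stand',np.mean(P,0),P,np.degrees(np.arctan2(*(P[1]-P[0])[[1,0]])),np.degrees(np.arctan2(*(P[2]-P[3])[[1,0]])))
P=[bp('top',g(*p),.13) for p in [(172,235),(378,188)]]
print('card',np.mean(P,0),P,np.linalg.norm(P[0]-P[1]))
print('decoy pin',np.linalg.norm(bp('top',f(250,103),.1)-bp('top',f(260,243),.1)))
for n,uv,z in [('decoy',(191,198),.08),('mug',(248,162),.085),('tumbler',(130,222),.1),('coaster',(381,203),.05)]: print(n,bp('top',uv,z))
E
```

```text
rack [0.4873 0.1989 0.014 ] [array([0.5111, 0.2558, 0.014 ]), array([0.5302, 0.1553, 0.014 ]), array([0.4644, 0.1444, 0.014 ]), array([0.4435, 0.2403, 0.014 ])] -79.23382288694907
stand [ 0.5176 -0.1818  0.024 ] [array([ 0.5293, -0.104 ,  0.024 ]), array([ 0.5617, -0.2488,  0.024 ]), array([ 0.5053, -0.259 ,  0.024 ]), array([ 0.4739, -0.1155,  0.024 ])] -77.39684845432677 -77.67564241273624
card [ 0.5149 -0.1786  0.13  ] [array([ 0.4995, -0.1129,  0.13  ]), array([ 0.5302, -0.2442,  0.13  ])] 0.1348218655993719
decoy pin 0.09234204106297458
decoy [0.6207 0.2292 0.08  ]
mug [0.7671 0.0045 0.085 ]
tumbler [0.5228 0.4595 0.1   ]
coaster [ 0.6097 -0.5359  0.05  ]
```

>>> {"fn": "send_rows", "kwargs": {
  "commands": [
    [0.58,-0.81,0.1,0,0,-0.75,-1],
    [0.58,-0.81,0.1,0,0,-0.75,-1],
    [0.58,-0.81,0.1,0,0,-0.75,-1],
    [0.58,-0.81,0.1,0,0,-0.75,-1],
    [0.58,-0.81,0.1,0,0,-0.75,-1],
    [0.58,-0.81,0.1,0,0,-0.75,-1],
    [0.58,-0.81,0.1,0,0,-0.75,-1],
    [0.58,-0.81,0.1,0,0,-0.75,-1],
    [0.58,-0.81,0.1,0,0,-0.75,-1],
    [0.58,-0.81,0.1,0,0,-0.75,-1]
  ]
}}

```text
time: 0.98
ee_pos: [0.3813, 0.337, 0.2244]
eef_rot: [0.485, 0.874, -0.003, -0.004]
ft_force: [1.1, 0.6, 0.0]
width: 0.0869
```

>>> {"fn": "send_rows", "kwargs": {
  "commands": [
    [0.6,-0.78,0.15,0,0,-0.7,-1],
    [0.6,-0.78,0.15,0,0,-0.7,-1],
    [0.6,-0.78,0.15,0,0,-0.7,-1],
    [0.6,-0.78,0.15,0,0,-0.7,-1],
    [0.6,-0.78,0.15,0,0,-0.7,-1],
    [0.4,-0.5,0.1,0,0,-0.6,-1],
    [0,0,0,0,0,0,-1]
  ]
}}

```text
time: 1.57
ee_pos: [0.4898, 0.1907, 0.2513]
eef_rot: [0.645, 0.764, -0.002, -0.003]
ft_force: [-0.4, -0.1, -0.4]
width: 0.087
```

Run:
```python
from h import *
import cv2
s=r.read_state();print(s['ee_pos'],s['eef_rot'],s['joint_positions'])
cv2.imwrite('pics/w1.png',r.camera('wrist'))
```

```text
[0.48982635 0.1906538  0.25125986] [ 0.64514452  0.76405025 -0.00202151 -0.00341793] [-0.78599145  0.08553281  0.35575997  1.65223878 -0.03464903  1.41581003
 -0.25750662]
```

View pics/w1.png

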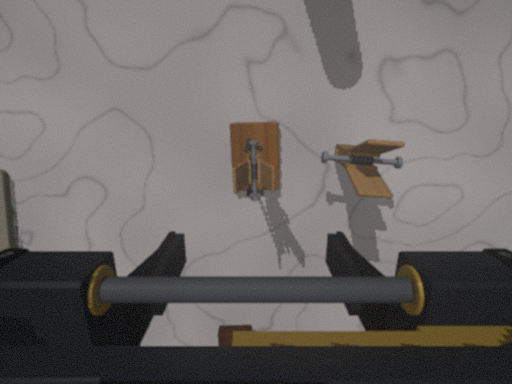

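Run:
```python
import cv2
a=cv2.imread('pics/w1.png')
cv2.imwrite('pics/w1c.png',cv2.resize(a[110:210,210:310],None,fx=6,fy=6,interpolation=cv2.INTER_CUBIC))
```

```text
(no output)
```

View pics/w1c.png

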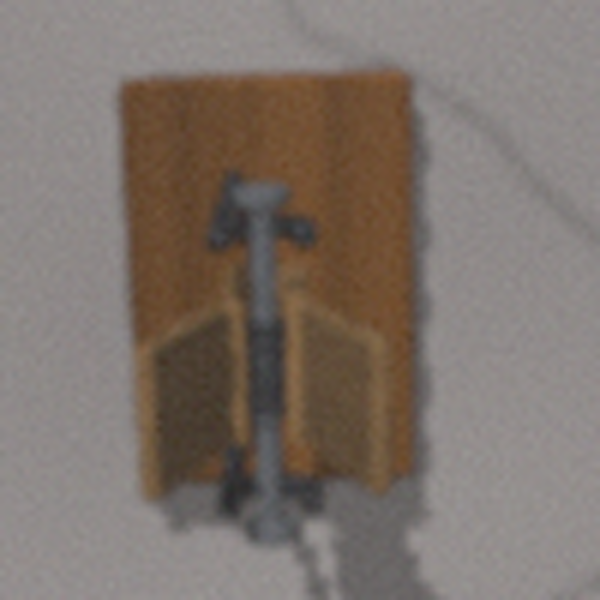

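Run:
```python
from h import *
np.set_printoptions(precision=4,suppress=True)
pose=(np.array([0.48982635,0.1906538,0.25125986]),np.array([0.64514452,0.76405025,-0.00202151,-0.00341793]))
f=lambda x,y:(210+x/6-.5,110+y/6-.5)
B=lambda p,z:bp('wrist',f(*p),z,pose)
a,b=B((262,188),.1),B((269,530),.1); d=a-b
print('pin',(a+b)/2,np.linalg.norm(d),np.degrees(np.arctan2(d[1],d[0])))
P=[B(p,.144) for p in [(145,345),(152,497),(382,335),(382,490)]]
print('tails',np.mean(P,0),np.linalg.norm(P[0]-P[1]),np.linalg.norm(P[0]-P[2]), [np.degrees(np.arctan2(*(x)[[1,0]])) for x in (P[0]-P[1],P[2]-P[3])])
a,b=B((122,80),.014),B((410,72),.014);d=b-a
print('foot edge',np.linalg.norm(d),np.degrees(np.arctan2(d[1],d[0])))
R=Ro.from_quat(pose[1]).as_matrix();print(R, np.degrees(np.arctan2(R[1,1],R[0,1])))
# decoy pin
a,b=bp('wrist',(325,157),.11,pose),bp('wrist',(400,162),.11,pose);print(np.linalg.norm(a-b))
```

```text
pin [0.4839 0.2009 0.1   ] 0.06838822293585702 100.6994524734983
tails [0.4843 0.201  0.144 ] 0.027014077119461802 0.04036150671384962 [np.float64(100.95675797756809), np.float64(100.69710251453834)]
foot edge 0.06759101944366382 11.210827534416936
[[-0.1676  0.9858 -0.0078]
 [ 0.9859  0.1676  0.0013]
 [ 0.0026 -0.0075 -1.    ]] 9.646775204468954
0.08520576644889749
```

>>> {"fn": "send_rows", "kwargs": {
  "commands": [
    [-0.2,0.34,-0.5,0,-0.09,0.24,-1],
    [0,0,-0.9,0,0,0,-1],
    [0,0,-0.9,0,0,0,-1],
    [0,0,0,0,0,0,-1]
  ]
}}

```text
time: 1.95
ee_pos: [0.4805, 0.2077, 0.1799]
eef_rot: [0.632, 0.775, 0.002, -0.001]
ft_force: [-0.4, 0.3, -0.1]
width: 0.0869
```

Run:
```python
from h import *
import cv2
s=r.read_state();print(s['ee_pos'],s['eef_rot'],s['joint_positions'])
R=Ro.from_quat(s['eef_rot']).as_matrix();print(R,np.degrees(np.arctan2(R[1,1],R[0,1])))
im=r.camera('wrist');cv2.imwrite('pics/w2.png',im)
```

```text
[0.48049794 0.20767331 0.17994764] [ 0.63249895  0.77455802  0.00169895 -0.00143362] [-0.8003794   0.11316786  0.33326734  1.7731417  -0.04301259  1.25978332
 -0.25475468]
[[-1.99886037e-01  9.79819150e-01 -7.16760110e-05]
 [ 9.79809408e-01  1.99884374e-01  4.44538487e-03]
 [ 4.37000014e-03  8.18341533e-04 -9.99990117e-01]] 11.530201565484152
```

View pics/w2.png

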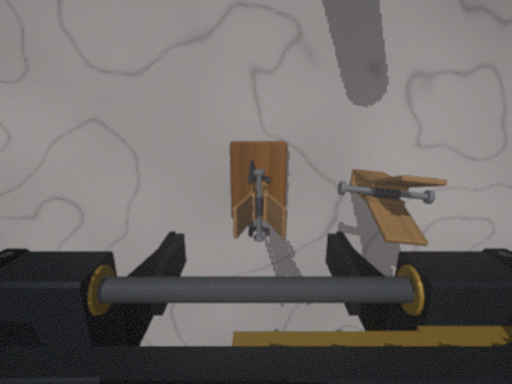

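Run:
```python
from h import *
import cv2
a=cv2.imread('pics/w2.png')
cv2.imwrite('pics/w2c.png',cv2.resize(a[150:250,210:310],None,fx=6,fy=6,interpolation=cv2.INTER_CUBIC))
```

```text
(no output)
```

View pics/w2c.png

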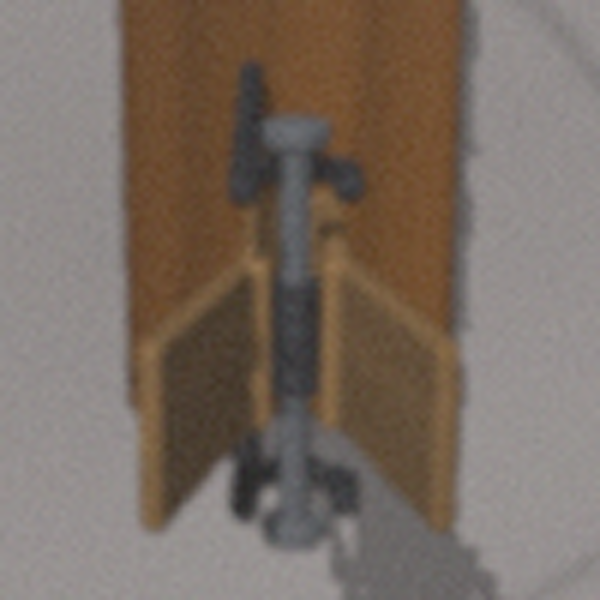

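Run:
```python
from h import *
np.set_printoptions(precision=4,suppress=True)
pose=(np.array([0.48049794,0.20767331,0.17994764]),np.array([0.63249895,0.77455802,0.00169895,-0.00143362]))
f=lambda x,y:(210+x/6-.5,150+y/6-.5)
B=lambda p,z:bp('wrist',f(*p),z,pose)
a,b=B((295,125),.1),B((295,535),.1); d=a-b
print('pin',(a+b)/2,np.linalg.norm(d),np.degrees(np.arctan2(d[1],d[0])))
P=[B(p,.144) for p in [(142,345),(145,530),(456,340),(455,530)]]
print('tails',np.mean(P,0),np.linalg.norm(P[0]-P[1]),np.linalg.norm(P[0]-P[2]))
```

```text
pin [0.4842 0.1999 0.1   ] 0.06971740409601487 101.72074050735552
tails [0.4841 0.2007 0.144 ] 0.02728420898687067 0.04224010596983201
```

>>> {"fn": "send_rows", "kwargs": {
  "commands": [
    [0.12,-0.24,-0.3,0,0,0,-1],
    [0,0,-0.6,0,0,0,-1],
    [0,0,-0.6,0,0,0,-1],
    [0,0,-0.5,0,0,0,-1],
    [0,0,0,0,0,0,-1]
  ]
}}

```text
time: 2.42
ee_pos: [0.4879, 0.2034, 0.1262]
eef_rot: [0.63, 0.776, 0.007, 0.0]
ft_force: [-0.4, -0.2, 0.8]
width: 0.0871
```

>>> {"fn": "send_rows", "kwargs": {
  "commands": [
    [-0.12,-0.1,-0.3,0,0,0,-1],
    [0,0,0,0,0,0,-1]
  ]
}}

```text
time: 2.58
ee_pos: [0.4852, 0.2004, 0.1184]
eef_rot: [0.63, 0.776, 0.008, 0.0]
ft_force: [-0.0, 0.7, -0.3]
width: 0.0867
```

Run:
```python
from h import *
import cv2
s=r.read_state();print(s['ee_pos'],s['joint_positions'])
R=Ro.from_quat(s['eef_rot']).as_matrix();print(R,np.degrees(np.arctan2(R[1,1],R[0,1])))
im=r.camera('wrist');cv2.imwrite('pics/w3.png',im)
im=r.camera('scene');cv2.imwrite('pics/s3.png',cv2.resize(im[150:260,280:400],None,fx=5,fy=5,interpolation=cv2.INTER_CUBIC))
```

```text
[0.48518644 0.20037429 0.11844636] [-0.78217557  0.16120716  0.33798312  1.85772529 -0.0657427   1.11805042
 -0.21325739]
[[-0.20558799  0.97858291  0.01044405]
 [ 0.97859594  0.20546762  0.01153454]
 [ 0.00914159  0.01259187 -0.99987893]] 11.857828179034026
```

View pics/w3.png

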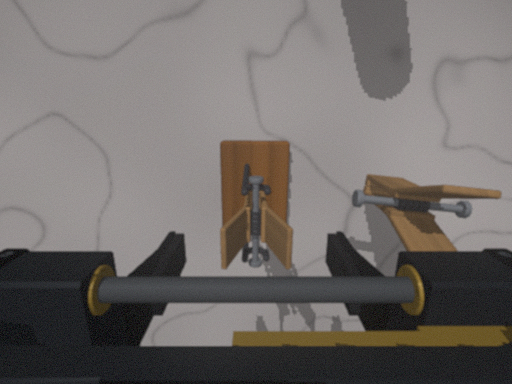

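View pics/s3.png

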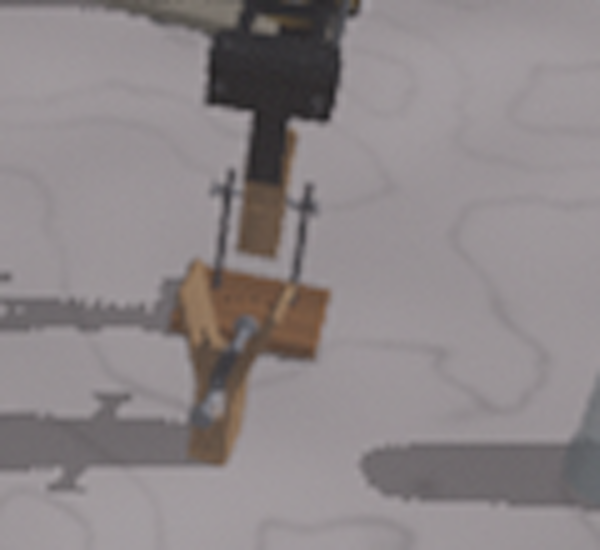

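>>> {"fn": "send_rows", "kwargs": {
  "commands": [
    [0,0,-0.05,-0.13,0.12,-0.1,-1],
    [0,0,0,0,0,0,1],
    [0,0,0,0,0,0,1],
    [0,0,0,0,0,0,1],
    [0,0,0,0,0,0,1],
    [0,0,0,0,0,0,1],
    [0,0,0,0,0,0,1],
    [0,0,0,0,0,0,1],
    [0,0,0,0,0,0,1]
  ],
  "grip_force": 25
}}

```text
time: 3.43
ee_pos: [0.4883, 0.2025, 0.1218]
eef_rot: [0.634, 0.774, 0.003, 0.001]
ft_force: [-0.3, -0.2, -0.0]
width: 0.0419
```

Run:
```python
from h import *
import cv2
s=r.read_state();print(s['ee_pos'],s['width'],s['ft_force'])
R=Ro.from_quat(s['eef_rot']).as_matrix();print(R,np.degrees(np.arctan2(R[1,1],R[0,1])))
im=r.camera('wrist');cv2.imwrite('pics/w4.png',im)
```

```text
[0.48828504 0.20253691 0.12183585] 0.041898679531508776 [-0.27359924 -0.2084609  -0.02473404]
[[-0.1966827   0.98045136  0.00557291]
 [ 0.9804647   0.19666621  0.00337219]
 [ 0.00221027  0.00612729 -0.99997879]] 11.342290892892635
```

View pics/w4.png

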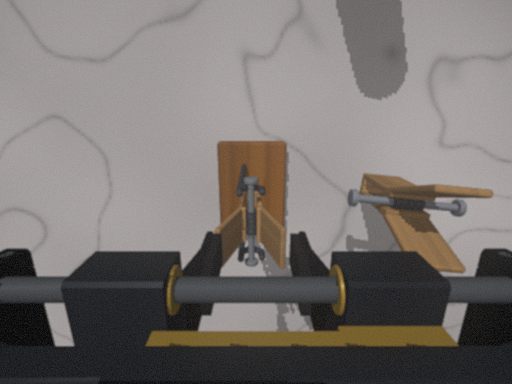

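>>> {"fn": "send_rows", "kwargs": {
  "commands": [
    [-0.12,-0.07,-0.16,-0.04,0.06,0,0.4],
    [0,0,-0.02,0,0,0,1],
    [0,0,-0.02,0,0,0,1],
    [0,0,-0.02,0,0,0,1],
    [0,0,0,0,0,0,1]
  ]
}}

```text
time: 3.9
ee_pos: [0.4904, 0.2031, 0.1242]
eef_rot: [0.634, 0.773, 0.008, 0.002]
ft_force: [0.2, -0.8, 3.4]
width: 0.0074
```

Run:
```python
from h import *
import cv2
s=r.read_state();print(s['ee_pos'],s['width'],s['ft_force'])
R=Ro.from_quat(s['eef_rot']).as_matrix();print(R)
im=r.camera('wrist');cv2.imwrite('pics/w5.png',im)
```

```text
[0.49044935 0.20305253 0.12415283] 0.00737899365501175 [ 0.18581604 -0.76761408  3.39827517]
[[-0.19627504  0.98045687  0.01343288]
 [ 0.98053158  0.19617177  0.00862922]
 [ 0.00582543  0.01486506 -0.99987254]]
```

View pics/w5.png

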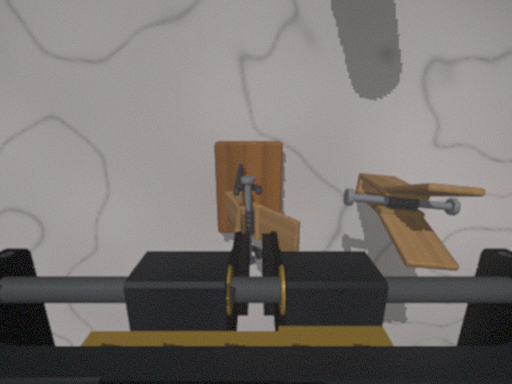

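Run:
```python
from h import *
import cv2
np.set_printoptions(precision=4,suppress=True)
s=r.read_state();pose=(s['ee_pos'],s['eef_rot']);print(s['time'],pose[0])
R=Ro.from_quat(pose[1]).as_matrix()
print('tcp',pj('wrist',pose[0],pose), 'pad edges',pj('wrist',pose[0]+R@[0.0095,0,0],pose),pj('wrist',pose[0]+R@[-0.0095,0,0],pose))
print('hold',pj('wrist',pose[0]-R@[0,0,.0187],pose))
print('pinends',pj('wrist',np.array([.4842,.2003,.1])+.0355*np.array([[-.19,.98,0],[.19,-.98,0]]),pose))
a=cv2.imread('pics/w5.png')
cv2.imwrite('pics/w5c.png',cv2.resize(a[140:300,180:340],None,fx=5,fy=5,interpolation=cv2.INTER_CUBIC)[:590])
im=r.camera('scene');cv2.imwrite('pics/s5.png',cv2.resize(im[150:260,280:400],None,fx=5,fy=5,interpolation=cv2.INTER_CUBIC))
```

```text
3.95 [0.4906 0.2031 0.1242]
tcp [[257.1181 232.0773]] pad edges [[257.1424 219.3887]] [[257.0945 244.4099]]
hold [[257.3029 244.3678]]
pinends [[247.544  176.4633]
 [247.7349 261.5719]]
```

View pics/w5c.png

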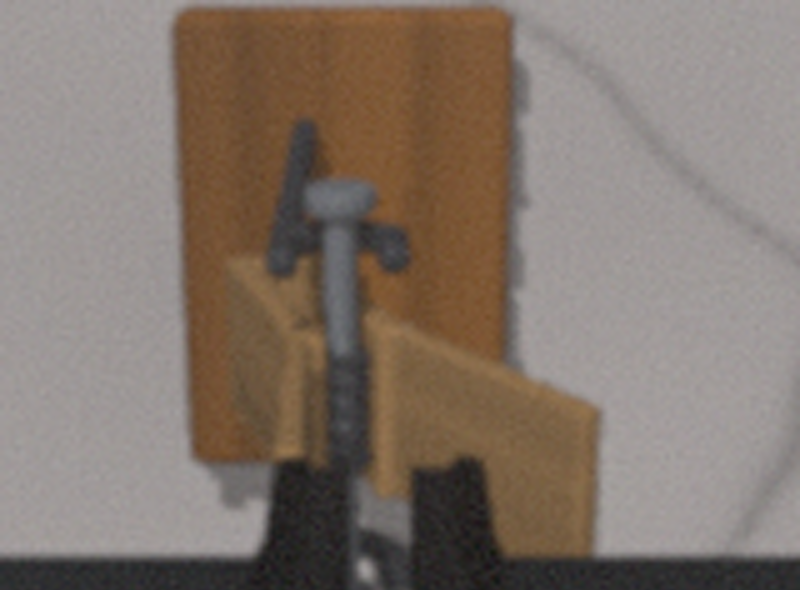

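View pics/s5.png

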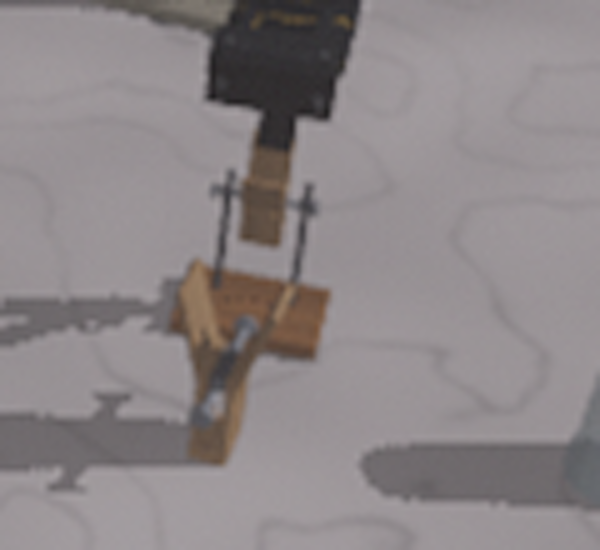

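Run:
```python
from h import *
import cv2
im=r.camera('top');a=cv2.resize(im[190:270,150:250],None,fx=6,fy=6,interpolation=cv2.INTER_CUBIC)
cv2.imwrite('pics/t6.png',a)
b=cv2.imread('pics/w5.png')[180:260,210:310]
cv2.imwrite('pics/w5d.png',cv2.convertScaleAbs(cv2.resize(b,None,fx=7,fy=7,interpolation=cv2.INTER_CUBIC),alpha=1.8,beta=10))
```

```text
(no output)
```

View pics/t6.png

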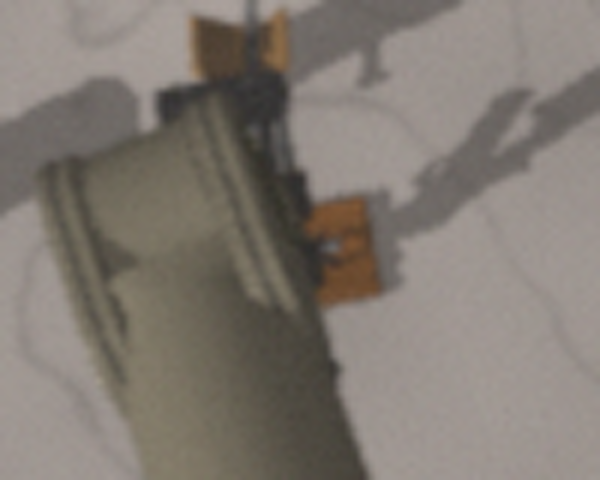

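View pics/w5d.png

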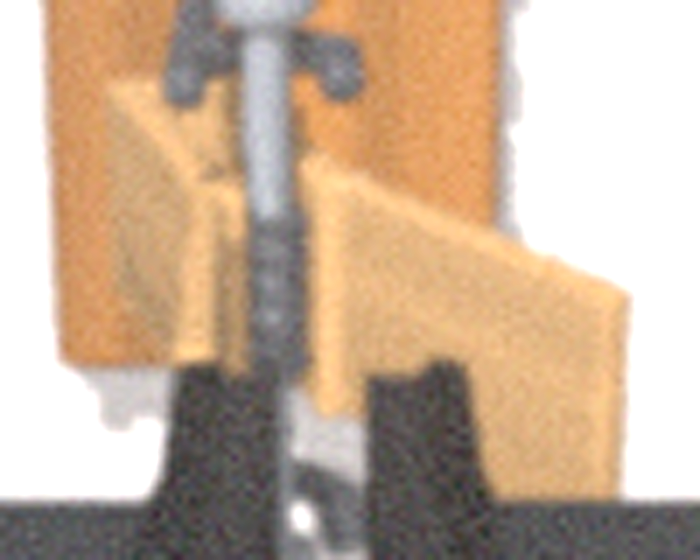

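>>> {"fn": "send_rows", "kwargs": {
  "commands": [
    [-0.01,-0.01,-0.02,-0.012,0.014,0,0.65],
    [-0.01,-0.01,-0.02,-0.012,0.014,0,0.65],
    [-0.01,-0.01,-0.02,-0.012,0.014,0,0.65]
  ]
}}

```text
time: 4.3
ee_pos: [0.4907, 0.2027, 0.124]
eef_rot: [0.634, 0.773, 0.007, 0.003]
ft_force: [-0.1, 1.1, 4.7]
width: 0.0122
```

Run:
```python
from h import *
import cv2
s=r.read_state();print(s['ee_pos'],s['width'],s['ft_force'])
im=r.camera('wrist');cv2.imwrite('pics/w7.png',cv2.convertScaleAbs(cv2.resize(im[160:270,190:330],None,fx=5,fy=5,interpolation=cv2.INTER_CUBIC),alpha=1.8,beta=10))
```

```text
[0.49074273 0.20267031 0.12397297] 0.012203197215054074 [-0.11372246  1.10516567  4.66989175]
```

View pics/w7.png

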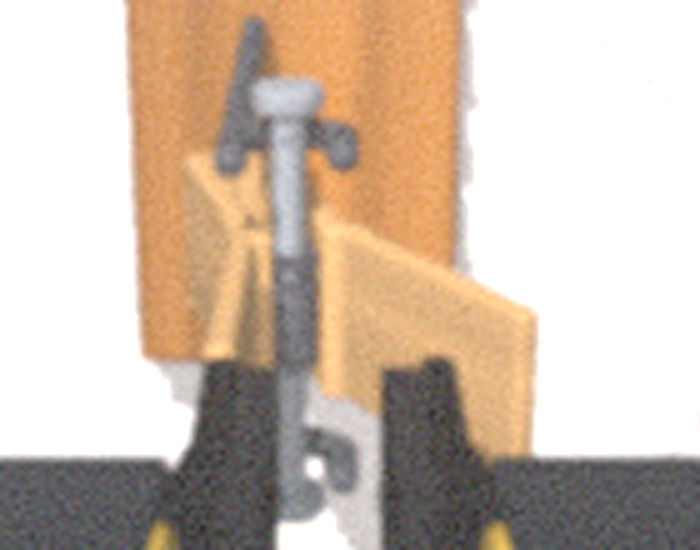

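>>> {"fn": "send_rows", "kwargs": {
  "commands": [
    [0,0,0.3,0,0,0,0.65],
    [0,0,0.4,0,0,0,0.65]
  ]
}}

```text
time: 4.52
ee_pos: [0.4888, 0.2017, 0.143]
eef_rot: [0.634, 0.773, 0.004, 0.002]
ft_force: [0.3, -0.3, 0.6]
width: 0.0149
```

Run:
```python
from h import *
import cv2
s=r.read_state();print(s['ee_pos'],s['width'],s['ft_force'])
im=r.camera('wrist');cv2.imwrite('pics/w8.png',cv2.convertScaleAbs(cv2.resize(im[150:270,190:330],None,fx=5,fy=5,interpolation=cv2.INTER_CUBIC),alpha=1.8,beta=10))
```

```text
[0.48877511 0.20167582 0.143029  ] 0.014933828343712595 [ 0.29115865 -0.33944247  0.64245327]
```

View pics/w8.png

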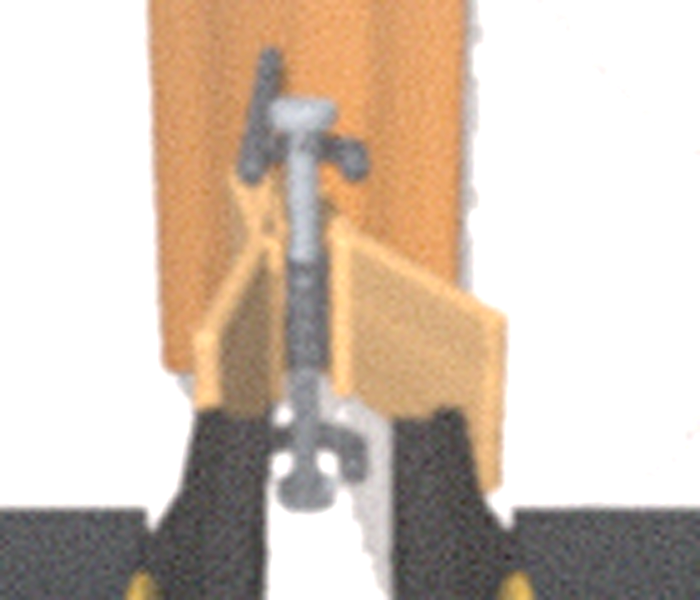

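>>> {"fn": "send_rows", "kwargs": {
  "commands": [
    [-0.08,0,0.6,0,0,0,0.65],
    [0,0,0.7,0,0,0,-0.8],
    [0,0,0,-0.05,0.05,0,-0.8],
    [-0.01,-0.01,-0.02,-0.012,0.014,0,-0.8],
    [-0.01,-0.01,-0.02,-0.012,0.014,0,-0.8],
    [-0.01,-0.01,-0.02,-0.012,0.014,0,-0.8],
    [-0.01,-0.01,-0.02,-0.012,0.014,0,-0.8],
    [-0.01,-0.01,-0.02,-0.012,0.014,0,-0.8],
    [-0.01,-0.01,-0.02,-0.012,0.014,0,-0.8]
  ]
}}

```text
time: 5.32
ee_pos: [0.484, 0.1989, 0.1801]
eef_rot: [0.634, 0.773, -0.005, 0.001]
ft_force: [0.1, -0.4, 1.1]
width: 0.0603
```

Run:
```python
from h import *
import cv2
s=r.read_state();print(repr(s['ee_pos']),repr(s['eef_rot']),s['width'],s['ft_force'])
R=Ro.from_quat(s['eef_rot']).as_matrix();print(R)
im=r.camera('wrist');cv2.imwrite('pics/w9.png',im);cv2.imwrite('pics/w9c.png',cv2.convertScaleAbs(cv2.resize(im[150:250,210:310],None,fx=6,fy=6,interpolation=cv2.INTER_CUBIC),alpha=1.5,beta=10))
im=r.camera('scene');cv2.imwrite('pics/s9.png',cv2.resize(im[150:260,280:400],None,fx=5,fy=5,interpolation=cv2.INTER_CUBIC))
```

```text
array([0.48403942, 0.19891267, 0.18011034]) array([ 6.34149591e-01,  7.73196011e-01, -4.66924343e-03,  6.50482916e-04]) 0.06030624368893245 [ 0.10462833 -0.41258492  1.06031299]
[[-0.19570775  0.98064994 -0.0049161 ]
 [ 0.98063779  0.19566499 -0.00804549]
 [-0.0069279  -0.00639547 -0.99995555]]
```

View pics/w9c.png

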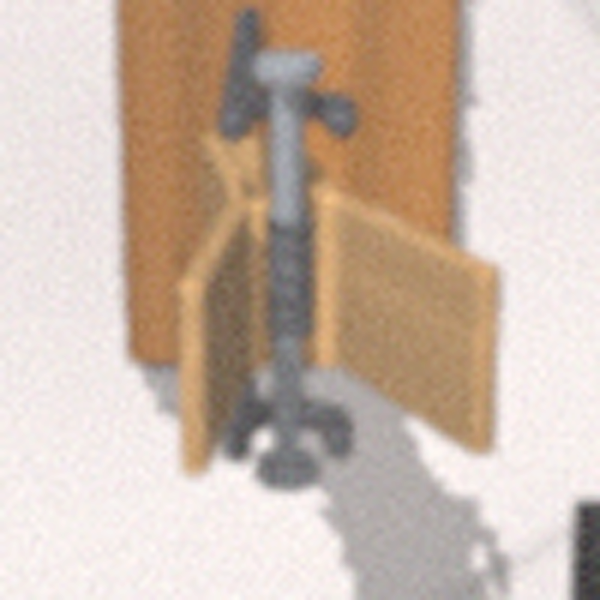

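View pics/s9.png

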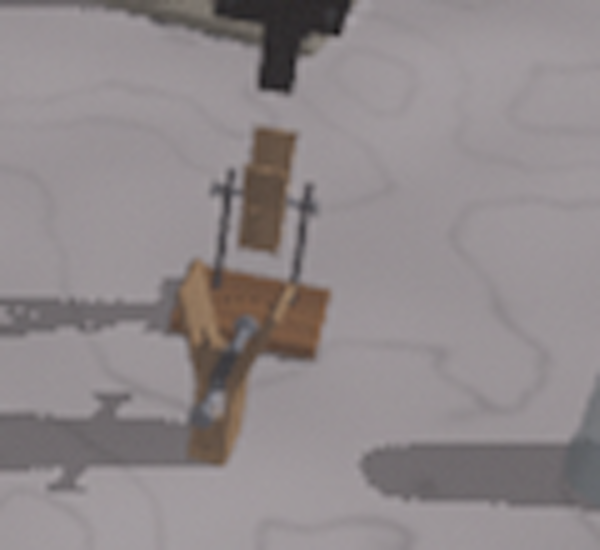

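Run:
```python
from h import *
np.set_printoptions(precision=4,suppress=True)
pose=(np.array([0.48403942,0.19891267,0.18011034]),np.array([6.34149591e-01,7.73196011e-01,-4.66924343e-03,6.50482916e-04]))
f=lambda x,y:(210+x/6-.5,150+y/6-.5)
B=lambda p,z:bp('wrist',f(*p),z,pose)
a,b=B((289,60),.1),B((289,470),.1); print('pin',(a+b)/2,np.linalg.norm(a-b))
P=[B(p,z) for p,z in [((183,285),.146),((187,470),.146),((495,265),.14),((492,450),.14)]]
print(np.mean(P,0),P)
```

```text
pin [0.4842 0.2006 0.1   ] 0.06837441198595166
[0.4911 0.202  0.143 ] [array([0.4679, 0.2105, 0.146 ]), array([0.4732, 0.1845, 0.146 ]), array([0.5087, 0.2196, 0.14  ]), array([0.5146, 0.1932, 0.14  ])]
```

>>> {"fn": "send_rows", "kwargs": {
  "commands": [
    [0,0.03,-0.5,0.08,-0.05,0,-0.6],
    [0,0,-0.6,0,0,0,-0.6],
    [0,0,-0.6,0,0,0,-0.6],
    [0,0,-0.3,0,0,0,-0.6],
    [0,0,0,0,0,0,-0.6]
  ]
}}

```text
time: 5.83
ee_pos: [0.4847, 0.2002, 0.1187]
eef_rot: [0.634, 0.773, 0.001, 0.0]
ft_force: [-0.7, -0.1, 0.7]
width: 0.0694
```

>>> {"fn": "send_rows", "kwargs": {
  "commands": [
    [0,0,-0.3,0,0,0,0],
    [0,0,-0.05,0,0,0,0],
    [0,0,0,0,0,0,0],
    [0,0,0,0,0,0,0.2]
  ],
  "grip_force": 15
}}

```text
time: 6.17
ee_pos: [0.4854, 0.2005, 0.1088]
eef_rot: [0.634, 0.773, 0.001, 0.001]
ft_force: [-0.1, -0.5, -0.1]
width: 0.0507
```

```bash
cat > look.py <<'E'
from h import *
import cv2,sys
np.set_printoptions(precision=4,suppress=True)
s=r.read_state();print(s['ee_pos'],s['width'],s['ft_force'])
R=Ro.from_quat(s['eef_rot']).as_matrix();print('z',R[:,2],'hd',np.degrees(np.arctan2(R[1,1],R[0,1])))
im=r.camera('wrist');cv2.imwrite(sys.argv[1],cv2.convertScaleAbs(cv2.resize(im[150:270,180:340],None,fx=5,fy=5,interpolation=cv2.INTER_CUBIC),alpha=1.8,beta=10))
E
python3 look.py pics/w10.png
```

```text
[0.4854 0.2005 0.1088] 0.05071890186173698 [-0.1358 -0.4663 -0.0502]
z [ 0.0027  0.0011 -1.    ] hd 11.284575168360197
```

View pics/w10.png

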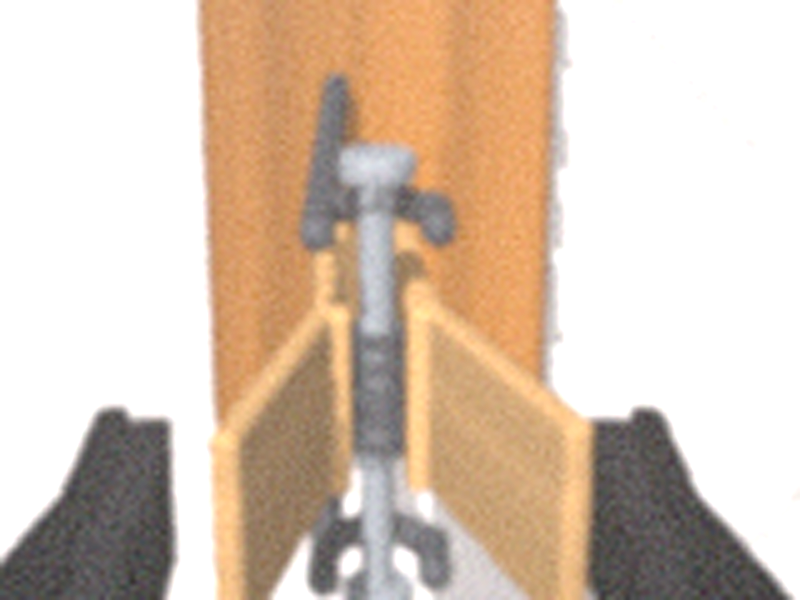

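>>> {"fn": "send_rows", "kwargs": {
  "commands": [
    [-0.03,0,0,0,0,0,0.2],
    [-0.01,0,0,0,0,0,0.2],
    [0,0,0,0,0,0,0.2],
    [0,0,0,0,0,0,0.2]
  ],
  "grip_force": 20
}}

```text
time: 6.55
ee_pos: [0.4857, 0.201, 0.1111]
eef_rot: [0.634, 0.773, 0.003, 0.002]
ft_force: [0.1, -0.2, 0.1]
width: 0.0354
```

```bash
python3 look.py pics/w11.png
```

```text
[0.4857 0.201  0.1111] 0.03540450049318039 [ 0.1134 -0.2058  0.0511]
z [ 0.0065  0.0031 -1.    ] hd 11.263965532025914
```

View pics/w11.png

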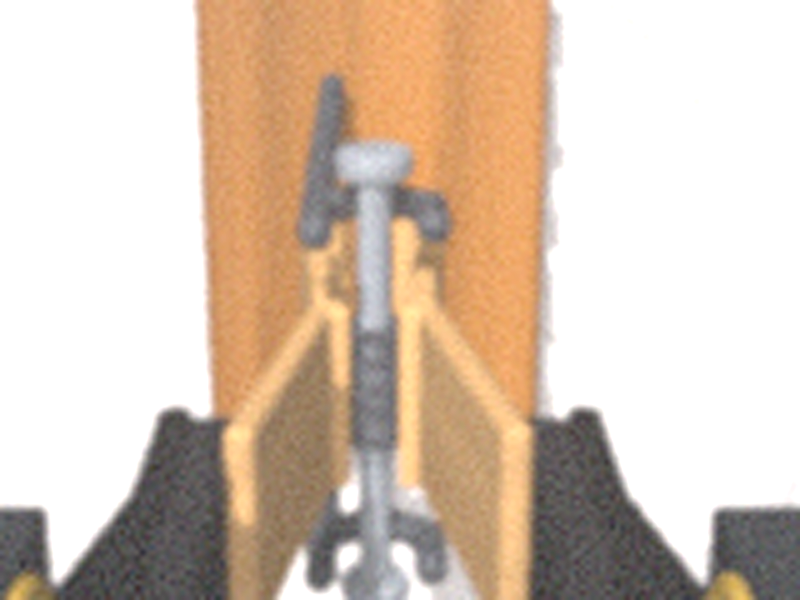

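>>> {"fn": "send_rows", "kwargs": {
  "commands": [
    [-0.03,-0.01,-0.05,-0.01,0.05,0,0.35],
    [-0.01,0,-0.02,-0.01,0.02,0,0.45],
    [-0.01,0,-0.02,0,0.01,0,0.55],
    [-0.01,0,-0.02,0,0.01,0,0.65],
    [0,0,-0.02,0,0.01,0,0.8]
  ],
  "grip_force": 25
}}

```text
time: 7.02
ee_pos: [0.4876, 0.2018, 0.1123]
eef_rot: [0.635, 0.773, 0.004, 0.0]
ft_force: [-3.9, -1.7, 5.7]
width: 0.0168
```

```bash
python3 look.py pics/w12.png
```

```text
[0.4876 0.2018 0.1123] 0.016841969066101883 [-3.8928 -1.6604  5.7065]
z [ 0.0049  0.0057 -1.    ] hd 11.228376166178082
```

View pics/w12.png

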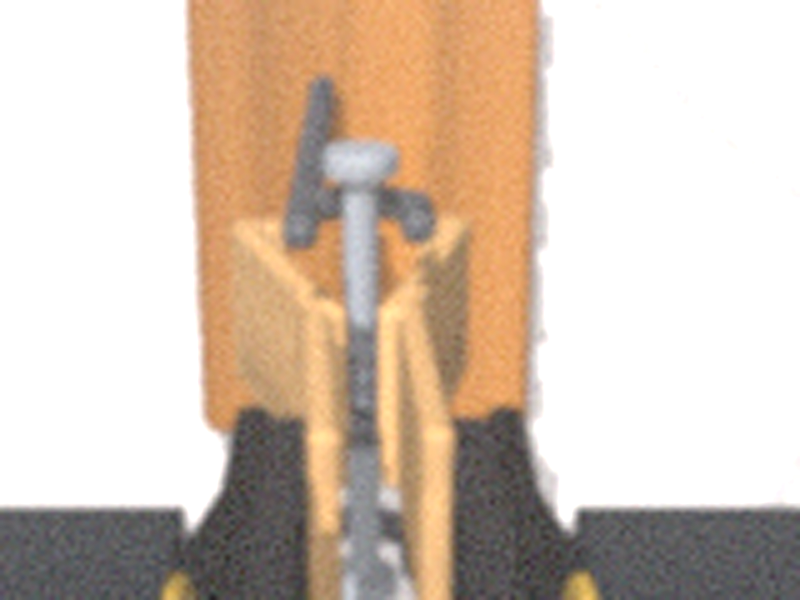

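>>> {"fn": "send_rows", "kwargs": {
  "commands": [
    [-0.06,-0.03,0.1,-0.03,0.03,0,1],
    [0,0,0.3,0,0,0,1],
    [0,0,0.4,0,0,0,1],
    [0,0,0.5,0,0,0,1],
    [0,0,0.5,0,0,0,1],
    [0,0,0.5,0,0,0,1],
    [0,0,0.5,0,0,0,1],
    [0,0,0.3,0,0,0,1]
  ],
  "grip_force": 30
}}

```text
time: 7.73
ee_pos: [0.4826, 0.1996, 0.2093]
eef_rot: [0.635, 0.773, -0.002, -0.002]
ft_force: [0.5, -0.0, -0.3]
width: 0.0164
```

```bash
python3 look.py pics/w13.png
python3 - <<'E'
from h import *
import cv2
im=r.camera('scene');cv2.imwrite('pics/s13.png',cv2.resize(im[120:260,200:400],None,fx=4,fy=4,interpolation=cv2.INTER_CUBIC))
E
```

```text
[0.4826 0.1996 0.2093] 0.01639786239065151 [ 0.4708 -0.0429 -0.2704]
z [-0.0044 -0.0005 -1.    ] hd 11.231979085005534
```

View pics/w13.png

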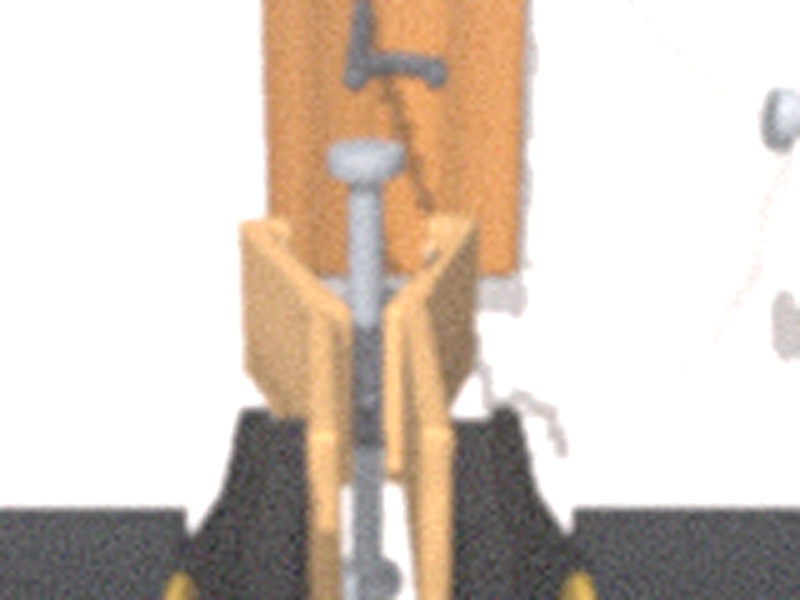

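View pics/s13.png

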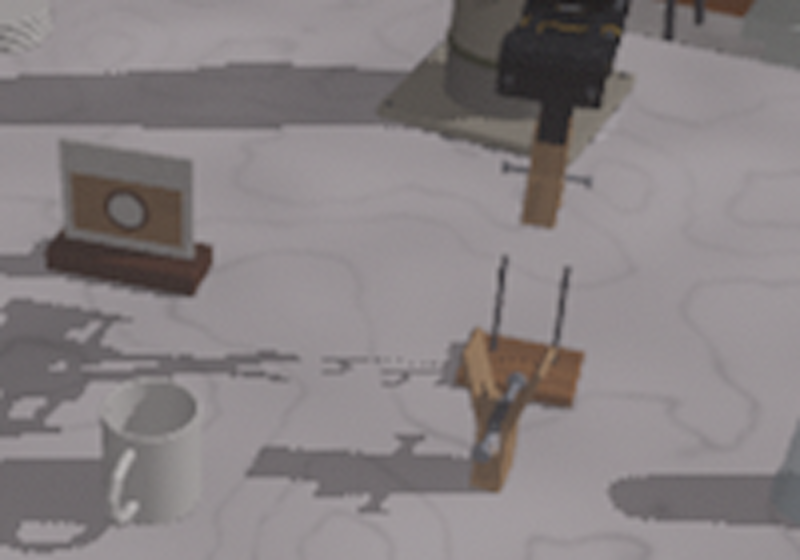

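>>> {"fn": "send_rows", "kwargs": {
  "commands": [
    [0.08,-0.5,0.05,0,0,0.02,1],
    [0.08,-0.8,0,0,0,0.02,1],
    [0.08,-0.9,0,0,0,0.02,1],
    [0.08,-0.9,0,0,0,0.02,1],
    [0.08,-0.9,0,0,0,0.02,1],
    [0.08,-0.9,0,0,0,0.02,1],
    [0.08,-0.9,0,0,0,0.02,1],
    [0.08,-0.9,0,0,0,0.02,1]
  ]
}}

```text
time: 8.5
ee_pos: [0.4972, -0.0023, 0.2032]
eef_rot: [0.623, 0.782, -0.004, -0.004]
ft_force: [0.8, 0.5, -0.5]
width: 0.0163
```

Run:
```python
from h import *
s=r.read_state();print(s['ee_pos'],s['joint_positions'],s['width'])
R=Ro.from_quat(s['eef_rot']).as_matrix();print(R)
```

```text
[ 0.49717893 -0.00226272  0.20323613] [-0.58583329  0.04280841  0.51786261  1.79772168 -0.02128063  1.31904275
  0.16171023] 0.01633305928497503
[[-0.22262612  0.97482697 -0.01224707]
 [ 0.97490297  0.2226257  -0.00141492]
 [ 0.00134721 -0.0122547  -0.999924  ]]
```

>>> {"fn": "send_rows", "kwargs": {
  "commands": [
    [0.08,-0.9,0.08,0,-0.03,0,1],
    [0.08,-0.9,0.05,0,-0.03,0,1],
    [0.08,-0.9,0.05,0,-0.03,0,1],
    [0.08,-0.9,0,0,-0.03,0,1],
    [0.08,-0.9,0,0,-0.03,0,1],
    [0.08,-0.7,0,0,0,0,1],
    [0,-0.3,0,0,0,0,1],
    [0,0,0,0,0,0,1]
  ]
}}

```text
time: 9.17
ee_pos: [0.5061, -0.1814, 0.2017]
eef_rot: [0.626, 0.78, -0.004, -0.002]
ft_force: [0.1, -1.3, -0.5]
width: 0.0166
```

Run:
```python
from h import *
import cv2
np.set_printoptions(precision=4,suppress=True)
s=r.read_state();print(s['ee_pos'],s['eef_rot'].tolist(),s['width'])
R=Ro.from_quat(s['eef_rot']).as_matrix();print(R)
cv2.imwrite('pics/w14.png',r.camera('wrist'))
im=r.camera('scene');cv2.imwrite('pics/s14.png',cv2.resize(im[110:230,170:310],None,fx=5,fy=5,interpolation=cv2.INTER_CUBIC));cv2.imwrite('pics/s14f.png',im)
```

```text
[ 0.5061 -0.1814  0.2017] [0.6262355083518523, 0.7796208160734609, -0.004123530156246754, -0.0018621824020986027] 0.016588205564444816
[[-0.2157  0.9764 -0.0081]
 [ 0.9765  0.2156 -0.0041]
 [-0.0023 -0.0088 -1.    ]]
```

View pics/w14.png

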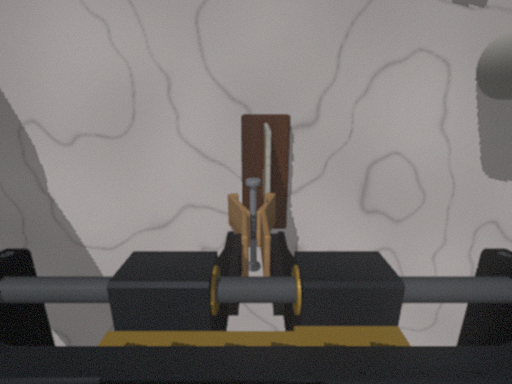

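View pics/s14.png

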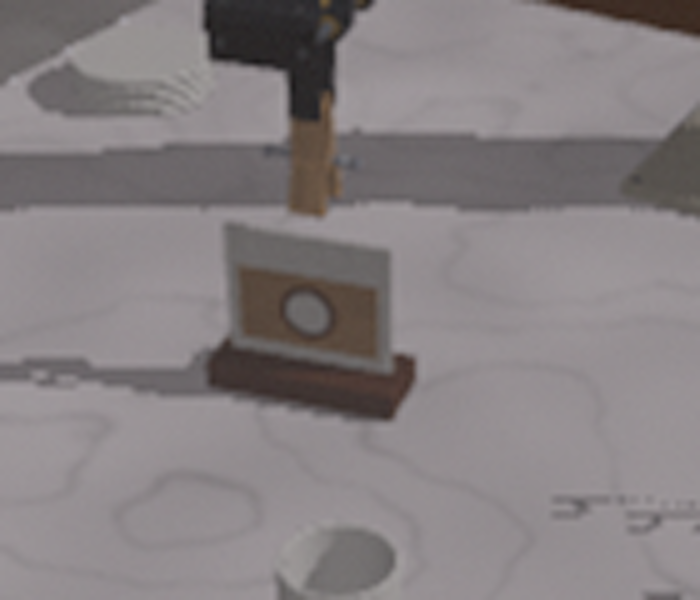

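Now measure the card edge and the pin in the wrist image precisely.

Run:
```python
import cv2
a=cv2.imread('pics/w14.png')
cv2.imwrite('pics/w14c.png',cv2.convertScaleAbs(cv2.resize(a[105:285,215:310],None,fx=3,fy=3,interpolation=cv2.INTER_CUBIC),alpha=1.5,beta=0))
cv2.imwrite('pics/w14d.png',cv2.convertScaleAbs(cv2.resize(a[110:210,215:315],None,fx=6,fy=6,interpolation=cv2.INTER_CUBIC),alpha=1.4,beta=0))
```

```text
(no output)
```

View pics/w14d.png

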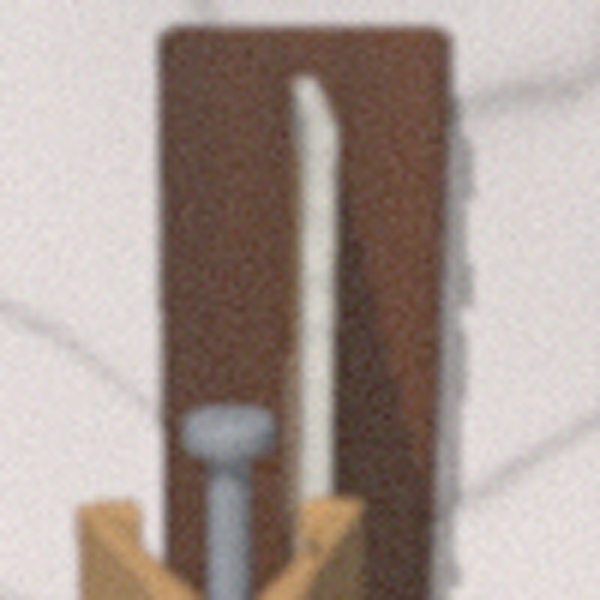

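View pics/w14c.png

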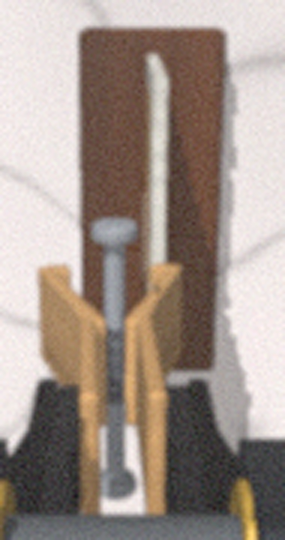

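Run:
```python
from h import *
np.set_printoptions(precision=4,suppress=True)
s=r.read_state()
pose=(np.array([0.5061,-0.1814,0.2017]),np.array([0.6262355083518523,0.7796208160734609,-0.004123530156246754,-0.0018621824020986027]))
R=Ro.from_quat(pose[1]).as_matrix()
T=lambda X:R.T@(X-pose[0])
f=lambda x,y:(215+x/6-.5,110+y/6-.5)
for p in [(318,200),(318,300),(316,480),(318,128)]:
    X=bp('wrist',f(*p),.13,pose);print('card',X,'tool',T(X))
g=lambda x,y:(215+x/3-.5,105+y/3-.5)
for z in (.186,.189,.192):
  a,b=bp('wrist',g(113,232),z,pose),bp('wrist',g(117,483),z,pose);print('pin',z,(a+b)/2,'tool',T((a+b)/2),np.linalg.norm(a-b),np.degrees(np.arctan2(*(a-b)[[1,0]])))
t=np.array([.5149,-.1786,.13]);print('top est in tool',T(t))
# scene: card corners in s14
h=lambda x,y:(170+x/5-.5,110+y/5-.5)
a,b=bp('scene',h(224,224),.13),bp('scene',h(390,250),.13);print('scene card',a,b,(a+b)/2,np.linalg.norm(a-b),T((a+b)/2))
```

```text
card [ 0.5034 -0.1283  0.13  ] tool [0.0526 0.0094 0.0715]
card [ 0.5067 -0.1426  0.13  ] tool [0.0379 0.0096 0.0715]
card [ 0.5128 -0.1697  0.13  ] tool [0.0101 0.0097 0.0716]
card [ 0.5011 -0.1183  0.13  ] tool [0.0629 0.0093 0.0715]
pin 0.186 [ 0.5034 -0.184   0.186 ] tool [-0.0019 -0.0031  0.0157] 0.0678237316487897 103.14061929047993
pin 0.189 [ 0.5031 -0.1827  0.189 ] tool [-0.0006 -0.003   0.0127] 0.06681499316495286 103.1406192904799
pin 0.192 [ 0.5029 -0.1814  0.192 ] tool [ 0.0007 -0.003   0.0097] 0.06580625468111602 103.14061929047983
top est in tool [0.001  0.0098 0.0716]
scene card [ 0.5345 -0.2415  0.13  ] [ 0.5056 -0.1169  0.13  ] [ 0.52   -0.1792  0.13  ] 0.12798816002841465 [-0.0007  0.0147  0.0716]
```

>>> {"fn": "send_rows", "kwargs": {
  "commands": [
    [0.37,0.08,0.1,0,-0.25,0,1],
    [0,0,0,0,-0.25,0,1],
    [0,0,0,0,0,0,1]
  ]
}}

```text
time: 9.52
ee_pos: [0.5195, -0.1715, 0.2044]
eef_rot: [0.623, 0.782, 0.012, 0.016]
ft_force: [-0.6, -0.4, 0.1]
width: 0.0166
```

Run:
```python
from h import *
import cv2
np.set_printoptions(precision=4,suppress=True)
s=r.read_state();print(s['ee_pos'].tolist(),s['eef_rot'].tolist(),s['width'])
R=Ro.from_quat(s['eef_rot']).as_matrix();print(R)
a=r.camera('wrist')
cv2.imwrite('pics/w15.png',cv2.convertScaleAbs(cv2.resize(a[120:270,205:305],None,fx=4,fy=4,interpolation=cv2.INTER_CUBIC),alpha=1.5,beta=0))
im=r.camera('scene');cv2.imwrite('pics/s15.png',cv2.resize(im[110:210,190:290],None,fx=6,fy=6,interpolation=cv2.INTER_CUBIC))
```

```text
[0.5195481994427414, -0.17147816497805282, 0.20437293546472246] [0.622979007367303, 0.7819945367134009, 0.011598259936186815, 0.015722000397397268] 0.01660033765428635
[[-0.2233  0.974   0.039 ]
 [ 0.9747  0.2235 -0.0014]
 [-0.0101  0.0377 -0.9992]]
```

View pics/w15.png

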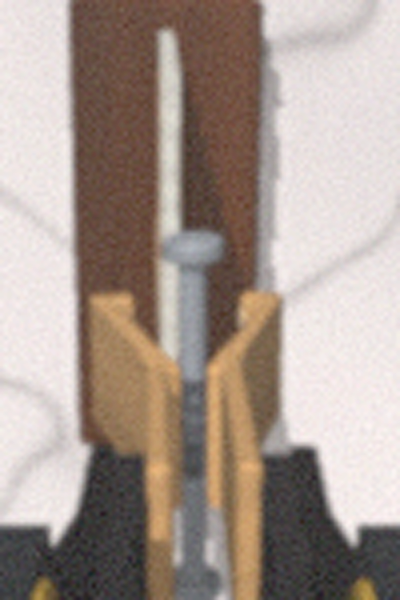

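View pics/s15.png

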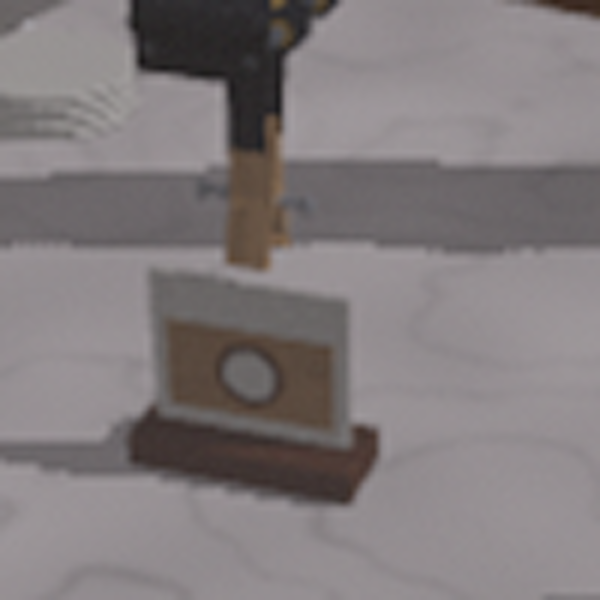

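```bash
cat > m.py <<'E'
from h import *
np.set_printoptions(precision=4,suppress=True)
def rep(p,q,ox,oy,k,card,pin,jaw,dz=.013):
    pose=(np.array(p),np.array(q));R=Ro.from_quat(q).as_matrix()
    f=lambda t:(ox+t[0]/k-.5,oy+t[1]/k-.5)
    C=[bp('wrist',f(c),.13,pose) for c in card]
    zp=p[2]-dz; P=[bp('wrist',f(c),zp,pose) for c in pin]
    J=[bp('wrist',f(c),zp-.04,pose) for c in jaw]
    d=C[0]-C[1];d/=np.linalg.norm(d);n=np.array([-d[1],d[0],0])
    if n[0]<0:n=-n
    print('card hd',np.degrees(np.arctan2(d[1],d[0])),'pin hd',np.degrees(np.arctan2(*(P[0]-P[1])[[1,0]])), 'pin len',np.linalg.norm(P[0]-P[1]))
    pm=np.mean(P,0);jm=np.mean(J,0)
    print('n',n,'pin off n',n@(pm-C[0]),'jaw off n',[n@(j-C[0]) for j in J],'pinmid',pm,'jaw',jm)
    cm=np.array([.5149,-.1786,.13]);print('along (pin-card)',d@(pm-cm))
E
python3 - <<'E'
from m import *
rep([0.5195481994427414,-0.17147816497805282,0.20437293546472246],[0.622979007367303,0.7819945367134009,0.011598259936186815,0.015722000397397268],205,120,4,[(171,150),(169,330)],[(193,250),(197,580)],[(90,300),(280,297)])
rep([0.5061,-0.1814,0.2017],[0.6262355083518523,0.7796208160734609,-0.004123530156246754,-0.0018621824020986027],215,105,3,[(158,150),(158,240)],[(113,232),(117,483)],[(41,270),(181,268)])
E
```

```text
card hd 101.78869618559867 pin hd 103.43041307111463 pin len 0.06613512536441345
n [ 0.9789  0.2043 -0.    ] pin off n 0.004152027309803204 jaw off n [np.float64(-0.017226103295424545), np.float64(0.023444298650090133)] pinmid [ 0.5175 -0.1725  0.1914] jaw [ 0.5141 -0.1615  0.1514]
along (pin-card) 0.005493584517449437
card hd 103.15713444443237 pin hd 103.13913800659842 pin len 0.06693740861184683
n [ 0.9737  0.2276 -0.    ] pin off n -0.012349280580400919 jaw off n [np.float64(-0.03402624469041019), np.float64(0.005997886768256851)] pinmid [ 0.5032 -0.1828  0.1887] jaw [ 0.4988 -0.1715  0.1487]
along (pin-card) -0.0014504538170231763
```

>>> {"fn": "send_rows", "kwargs": {
  "commands": [
    [-0.07,-0.2,0,0,0,0,1],
    [0,0,-0.2,0,0,0,1],
    [0,0,-0.2,0,0,0,1],
    [0,0,0,0,0,0,1]
  ]
}}

```text
time: 9.95
ee_pos: [0.5175, -0.1766, 0.1917]
eef_rot: [0.622, 0.783, 0.012, 0.015]
ft_force: [0.8, 0.3, -0.9]
width: 0.0162
```

```bash
cat > lk.py <<'E'
from h import *
import cv2,sys
np.set_printoptions(precision=4,suppress=True)
s=r.read_state();print(s['time'],s['ee_pos'].tolist(),s['eef_rot'].tolist(),s['width'],s['ft_force'])
R=Ro.from_quat(s['eef_rot']).as_matrix();print(R[:,2])
a=r.camera('wrist')
cv2.imwrite(sys.argv[1],cv2.convertScaleAbs(cv2.resize(a[120:270,205:305],None,fx=4,fy=4,interpolation=cv2.INTER_CUBIC),alpha=1.5,beta=0))
E
python3 lk.py pics/w16.png
```

```text
9.95 [0.5174933744092197, -0.17664132425501533, 0.19166684792949581] [0.6219063340122183, 0.7828551067226464, 0.011793957613194987, 0.015208423901751329] 0.016199713010367475 [ 0.8404  0.3424 -0.9253]
[ 0.0385 -0.0005 -0.9993]
```

View pics/w16.png

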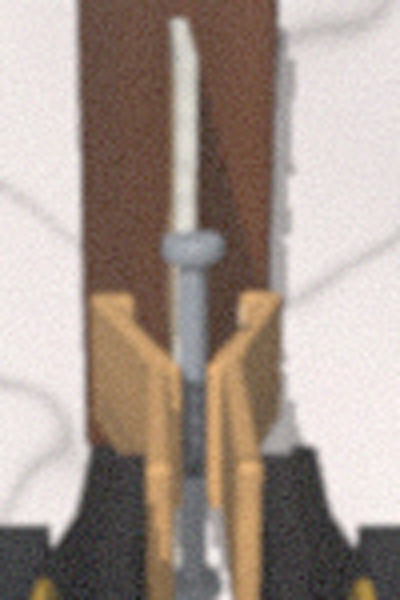

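Run:
```python
from m import *
rep([0.5174933744092197,-0.17664132425501533,0.19166684792949581],[0.6219063340122183,0.7828551067226464,0.011793957613194987,0.015208423901751329],205,120,4,[(184,100),(183,220)],[(193,250),(197,580)],[(90,300),(280,297)])
```

```text
card hd 102.29738606802165 pin hd 103.58748564063568 pin len 0.06610662560532769
n [ 0.9771  0.213  -0.    ] pin off n 0.0014117567624832449 jaw off n [np.float64(-0.01991486012037533), np.float64(0.02076266042163623)] pinmid [ 0.5154 -0.1776  0.1787] jaw [ 0.512  -0.1666  0.1387]
along (pin-card) 0.0008664986170773015
```

>>> {"fn": "send_rows", "kwargs": {
  "commands": [
    [-0.02,0,-0.25,0,0,0,1],
    [0,0,-0.25,0,0,0,1],
    [0,0,-0.15,0,0,0,1],
    [0,0,0,0,0,0,1]
  ]
}}

```text
time: 10.33
ee_pos: [0.5167, -0.1767, 0.1701]
eef_rot: [0.622, 0.783, 0.012, 0.015]
ft_force: [-0.5, 0.3, -0.8]
width: 0.0165
```

```bash
python3 lk.py pics/w17.png
```

```text
10.3333 [0.5167194027464579, -0.17668622184176994, 0.17011948860772702] [0.6220694476376546, 0.7827325411216454, 0.011575928829436038, 0.015012303513150612] 0.016503604740497436 [-0.4851  0.3369 -0.798 ]
[ 0.0379 -0.0006 -0.9993]
```

View pics/w17.png

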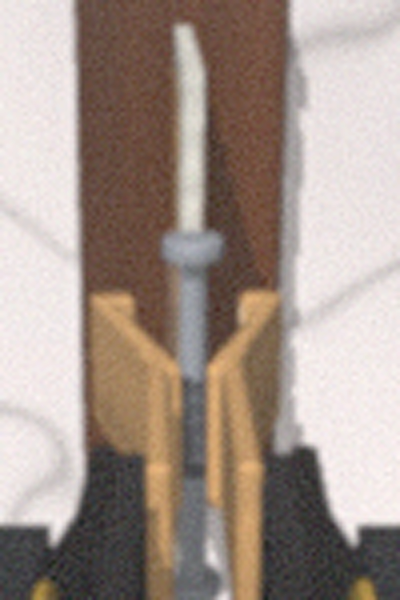

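>>> {"fn": "send_rows", "kwargs": {
  "commands": [
    [-0.01,0,-0.25,0,0,0,1],
    [0,0,-0.1,0,0,0,1],
    [0,0,0,0,0,0,1],
    [0,0,0,0,0,0,1]
  ]
}}

```text
time: 10.72
ee_pos: [0.5167, -0.1767, 0.159]
eef_rot: [0.622, 0.783, 0.012, 0.015]
ft_force: [0.4, 0.6, -0.0]
width: 0.0165
```

```bash
python3 lk.py pics/w18.png
python3 - <<'E'
from h import *
import cv2
im=r.camera('scene');cv2.imwrite('pics/s18.png',cv2.resize(im[110:210,190:290],None,fx=6,fy=6,interpolation=cv2.INTER_CUBIC))
s=r.read_state();print(s['ee_pos'],s['joint_vel'],s['ft_force'])
E
```

```text
10.7167 [0.5166665296141635, -0.17673683113866703, 0.15897210832531816] [0.6220335614614861, 0.7827567906204134, 0.011590878658110494, 0.015221914633272653] 0.01652050578160811 [ 0.3603  0.5518 -0.0485]
[ 0.0382 -0.0008 -0.9993]
[ 0.51680163 -0.17675865  0.15922303] [-6.12614726e-04 -2.60465615e-03  5.40067736e-04 -4.18199199e-03
 -5.71739437e-05 -1.11946256e-03  3.93076477e-04] [0.21102025 0.2654489  0.54074862]
```

View pics/w18.png

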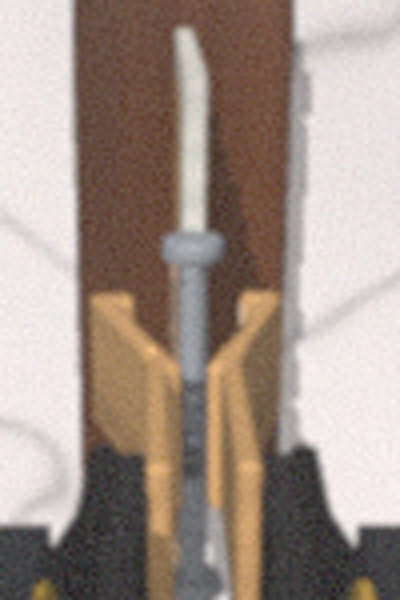

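View pics/s18.png

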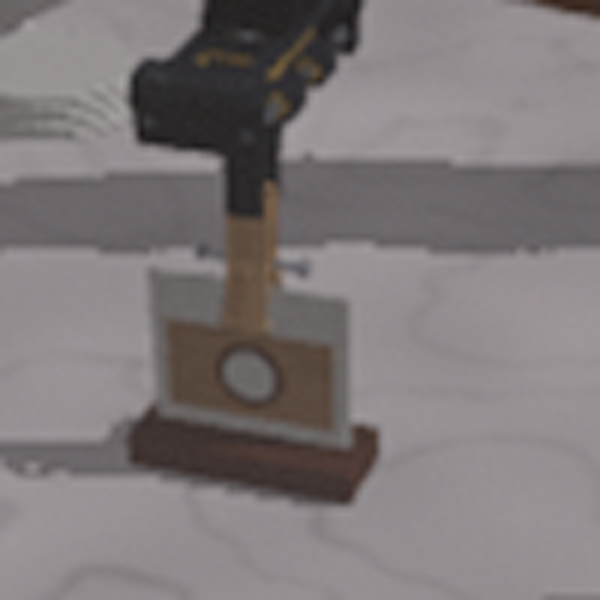

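Run:
```python
from m import *
rep([0.51667,-0.17674,0.15897],[0.6220335614614861,0.7827567906204134,0.011590878658110494,0.015221914633272653],205,120,4,[(194,100),(193,220)],[(193,250),(197,580)],[(90,300),(280,297)])
for z in (.135,.142,.146,.15,.158): print(z,(pj('scene',[.515,-.178,z])[0]-[190,110]+.5)*6)
print('card edge',(pj('scene',[.515,-.178,.13])[0]-[190,110]+.5)*6)
```

```text
card hd 102.43248422958041 pin hd 103.5690783825992 pin len 0.06611456279825442
n [ 0.9766  0.2153 -0.    ] pin off n 0.00020217216108679655 jaw off n [np.float64(-0.02110684132055136), np.float64(0.019571856226387088)] pinmid [ 0.5146 -0.1777  0.146 ] jaw [ 0.5112 -0.1668  0.106 ]
along (pin-card) 0.0009408073136167463
0.135 [253.2394 273.9613]
0.142 [252.8807 263.7329]
0.146 [252.6748 257.8615]
0.15 [252.4683 251.9707]
0.158 [252.0531 240.1306]
card edge [253.4943 281.2314]
```

Both checks agree: the scene view puts the pin at row 259, which means z is about 0.145, so the edge is about 15 mm below the pin. The pin is within 1 mm of the card along and across. Handing in.

Run:
```python
from bench import r
print(r.close_job()); s=r.read_state(); print(s['ee_pos'],s['width'],s['ft_force'])
```

```text
the job is handed in; nothing more can be done
None
the job is handed in; nothing more can be done
```

I gripped the hanging clip by its tails, squeezed it open, lifted it off the hooks and handed in with it still held over the middle of the card's top edge. Hand-in reports no verdict, and I could take no reading after it.

- **Which clip:** the second, loose clip measured about 85–92 mm over its pin against the stated 71 mm, so I left it alone.
- **First grasp failed:** the arm had drifted a few mm up and to +x. One finger slipped inside the tails and the clip tipped on its hooks. I released it, backed off, went about 10 mm deeper, and closed in steps with camera checks. That grip held at 16.5 mm, consistent with fully squeezed tails.
- **Last checks before hand-in** (about 10.8 s elapsed):

| Check | Measured |
|---|---|
| Card edge below the pin | about 15–16 mm (wrist and scene views agree) |
| Pin off the card's mid-plane | about 0.2 mm |
| Jaws off the card's mid-plane | about 0.8 mm |
| Pin off the card's middle, along the edge | about 1 mm |
| Pin against the card's line | about 1° |
| Tool force | under 1 N |
| Arm | still |

- **What disagreed:** one scene-camera estimate put the card about 5 mm further across than the wrist and top views did. I went with the wrist view, because it sees the clip and the card in one image.
- **Tilt:** the clip sat a few degrees askew in the grip. I tilted the tool about 2° to offset most of it, but did not measure the clip's final lean.
- **Mug, tumbler and coasters:** the arm did not go near them, but I took no final picture to confirm where they stand.

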